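# Return a bit case through the sprung gate of the returns lane

## Robot

A 6-joint arm with a two-finger parallel gripper is mounted at the origin on the work surface. World frame = base frame: x ahead of the robot, y to its left, z up, the work surface at z = 0. Lengths are in m, angles in degrees, forces in N, time in s.
With the tool pointing down it reaches from about 0.25 to 0.725 m from the base axis. Payload 9.7 kg.
Tool frame: the origin (TCP) lies midway between the tips of the shut fingers; the grasp point (between the pads) lies 19 mm behind it; z points along the fingers, y is the line along which they close (so a half turn about z gives the same grasp; the last joint's range is limited). The gripper opens to 85 mm and grips with 20 to 120 N. Pads are 22 mm wide; open, the fingers measure 114 mm over their backs; the gripper's body (76 mm by 85 mm) begins 54 mm behind the grasp point. The pads swing forward as they close: fully open they stand 13 mm farther back than shut.
Start: joints at [75.057, 4.979, 10.078, 95.1, 0, 90], TCP at [0.142, 0.531, 0.231] pointing down, gripper open.
Joint ranges: [-179.16, 179.16], [-48.56, 103.87], [-65.8, 70.77], [-126.05, 130.52], [-82.76, 87.17], [-180, 180]. Speed limits (degrees/s): [127.2, 127.2, 147.25, 180, 180, 180].

## Interface

Orientations are given as [roll, pitch, yaw] about the fixed x, y, z axes, in that order (R = Rz(yaw) Ry(pitch) Rx(roll)).
In Python, from workcell import bot gives the robot as it stands.
- The arm moves only by the shell command python3 -m crank 'ROWS' [FORCE]. ROWS is JSON, a list of rows, each an object with "gripper": the finger opening in mm, from 0 to 85.4; "travel": the shift along the tool's x, y, z in mm, a list of three; "twist": the turn, a rotation vector about the tool's x, y, z in rad, a list of three. In form: [{"gripper": gripper, "travel": [tx, ty, tz], "twist": [rx, ry, rz]}, ...]. A call has 1 to 12 rows; each row shifts and turns the commanded pose from where the row before left it, along the tool's axes as they then stand; what a row does not reach is not made up. A row lasts 1/8 s, in which the tool goes at most 62.5 mm and 10.7 degrees, less where a joint would pass 70% of its speed; a pose out of reach is approached as far as the arm can. A call is refused whole if a number of a shift passes 62.5 or a number of a turn 0.188, either way. A call with a gripper value outside its range is refused whole. The fingers move at their own pace and stop on an object; FORCE is the grip in N (left out, the last holds). Time passes only in rows, so rows that do not move let the fingers close. It gives the time, the measured TCP pose, the force, the opening and the grip force at its end, in the units of the state.
- bot.get_obs(): the state, without advancing time (a new reading comes with each control period).
- bot.camera(name): name is "scene" or "top" or "wrist"; returns the picture (400x640x3 uint8, red, green, blue); there is no depth.
- bot.calibration(name): a dict with "vfov" (degrees; the focal length in pixels is half the picture's height over the tangent of half this angle, whatever the lens; pixels are square), "cx", "cy" (the principal point, pixels), "k1" (the pictures are not rectified: a ray, as slopes to the right and down, at radius r is drawn at 1 + k1 r^2 times it, then the intrinsics apply), "camera_from_world" (4x4, takes a point from world to camera coordinates). Camera axes: x right, y down, z forward; pixel columns grow to the right and rows downward; lengths in m; the calibration is good to about 2 mm. A picture is of the moment at which its call begins: read the wrist's pose just before it. calibration takes no time and is no camera call; for the wrist camera it gives the pose at the moment of the call.
- bot.job_done(): hands the job in; it is judged then, once.
The state is a dict: "time": time; "q": joint angles; "qd": joint speeds; "joint_efforts": joint torques, N m; "ee_pos": TCP position; "tcp_rot": TCP orientation; "wrist_force": force on the tool from outside, world axes, zero at the start; "torque": the same for the moment, N m; "opening": finger opening in m; "grasp_force": force on a finger pad.
Only numpy, scipy, OpenCV 4.12 (cv2) and the standard library are available. Lean on these libraries where they do the work, as an engineer would, in place of code of your own. Each camera call takes 0.05 s, during which the arm holds its last target. There are 200 camera calls.

## Task

Put the long black bit case flat into the open mouth of the returns lane, then push it gently through the two sprung flaps and along the lane until it sits fully home and square against the end stop with the feeler pressed in. The stop gets clamped at a different place each shift, so feel for it and never ram it. Let the flaps swing shut behind the case and leave the other things on the bench alone.

Things in the scene. Friction and masses are not known exactly. Their poses are not given: they have to be found in the camera images.
- case: the bit case to return: black plastic box, grey seam, two grey latches on one long side, five ribs on top; 58 (own x) x 110 (own y) x 40 (z) mm, 0.28 to 0.56 kg; origin at the centre of its underside. The only long flat box on the bench; best gripped across its 58 mm. Goes into the lane with its long side across; either long side may lead.
- lane: the returns lane, fixed to the bench, place and yaw vary: steel floor plate 6 mm thick (lane x -100 to +215 mm, y +-84 mm), aluminium sides, open at the front. Origin on the bench top under the middle of the gate; own +x points inwards along the lane, z up. Smooth: friction with the case about 0.35. Keep the contact force between case and lane (its flaps and stop included) below 25 N.
- mouth (a point): where to set the case down: on the floor of the mouth, lane x -50, y 0, 6 mm above the bench. The mouth is a funnel (lane x -95 to -10) of walls 32 mm high over the bench, inside width 150 mm at its front, narrowing to 115 mm; nothing above it. A case centred here, long side across the lane, lies wholly in the mouth before the gate.
- gate (a point): middle of the gate on the lane's floor, lane x 0, y 0, z 6 mm. Posts at lane x -10 to 0, 115 mm apart, 44 mm high; two sprung leaves behind them, no header above. Behind the gate the side walls stand 160 mm apart.
- slot (a point): middle of the open slot above the lane behind the gate (lane x 112, y 0, 55 mm above the bench). From lane x +10 inwards clear covers, 51 to 58 mm above the bench, lie over both edges; the slot between them is 64 mm wide (y +-32 mm), so closed fingers pointing down can follow the case the whole way, but a case cannot be let in from above.
- stop_zone (a point): middle of the range of the end stop, on the lane's floor, lane x 158: the stop is a black plate across the lane, 140 mm wide, 45 mm high, clamped with its face anywhere from lane x +138 to +178 mm. Its true place is NOT reported and must be felt; it is rigid. In the last 8 mm before it the case also presses the light feeler (under 1 N).
- flap_left (a joint): left (+y) leaf of the gate: grey plate 70 mm long, 4 thick, 10 to 44 mm above the bench, on an upright hinge at lane x +3, y +72. 0 rad shut, its end at the middle; grows to 1.45 as it swings inwards; cannot swing outwards. Spring 0.02 (shut) to 0.06 N m (open). Closes only when the rear of the case is over 73 mm beyond the gate and the fingers are out.
- flap_right (a joint): right (-y) leaf of the gate, the mirror image: hinge at lane x +3, y -72 mm, 0 rad shut, grows to 1.45 rad as it swings inwards. Both leaves together resist the case with a few newtons.
- feeler (a joint): light sprung feeler in the middle of the end stop (24 mm wide, 19 to 33 mm above the bench), pressed by the case: 0 when out (8 mm proud of the stop's face), 0.008 m when the case lies against the stop. Its spring (0.3 N pressed) is too weak to push the case back.
- short_case: bystander: black case like the bit case but shorter, 58 x 76 x 40 mm, two ribs; origin under its centre
- battery: bystander: tool battery, 64 x 80 x 58 mm, stepped top; origin under its centre
- carton: bystander: small cardboard carton 80 x 85 x 55 mm; origin under its centre
- screwdriver: bystander: screwdriver lying near the robot; origin at its underside
- tape_roll: bystander: tape roll, 90 mm across, 45 mm high; origin under its centre
There are look-alikes about, which are no part of the job. Leave any green, red or yellow look-alike of the case alone.

How it is judged:
By the outcome, as a careful person would: the job done as asked, in the order asked, and still so for the second after the job is handed in, with the robot touching nothing.
It also fails if it takes over 70 s, if anything falls off the work surface, if the arm or the gripper's body presses on something with over 40 N, if the wrist force passes 120 N, or if a joint passes its speed limit or range.

## Working session

There is one attempt and no reset: what is moved stays moved. The work goes in short steps, Python scripts to look and compute and a shell command to move; the robot and the scene stay as the last step left them, time stands still between calls to the robot, and variables do not carry over. Pictures are saved under pics/ and viewed, at most 10 in all, crops included, and the job is handed in when it is done.

```bash
mkdir -p pics; ls
python3 - <<'E'
from workcell import bot
import cv2
for n in ("top","scene"):
    c=bot.calibration(n); print(n,c)
    cv2.imwrite(f"pics/{n}0.png",bot.camera(n)[:,:,::-1])
o=bot.get_obs();print(o)
E
```

```text
pics
top {'vfov': 51.49321549907681, 'cx': 317.2929203001501, 'cy': 198.1736348757416, 'k1': -0.06924994436972871, 'camera_from_world': array([[-0.02351524, -0.99965743, -0.01149165,  0.04813622],
       [-0.98577593,  0.02509904, -0.16618018,  0.51465125],
       [ 0.16641168,  0.00742042, -0.98602844,  1.11616853],
       [ 0.        ,  0.        ,  0.        ,  1.        ]])}
scene {'vfov': 50.19394025812122, 'cx': 321.13944955142983, 'cy': 197.82002830662947, 'k1': -0.0815414892750023, 'camera_from_world': array([[ 0.40802037,  0.91286694,  0.01390403, -0.23711188],
       [ 0.51994956, -0.21982751, -0.82542615, -0.20235847],
       [-0.75044775,  0.34402007, -0.56433887,  1.54360532],
       [ 0.        ,  0.        ,  0.        ,  1.        ]])}
{'time': 0.1, 'q': array([7.50565242e+01, 5.00724922e+00, 1.00393282e+01, 9.51007866e+01,
       9.50022528e-04, 9.00023011e+01]), 'qd': array([ 0.1059393 , -0.24872583,  0.0989115 , -0.08344568,  0.06490018,
       -0.03208882]), 'joint_efforts': array([ 2.31823947e-05, -5.21560872e+01,  4.65654266e+01,  1.59427937e-02,
       -6.25060852e-05,  8.51989199e-06]), 'ee_pos': array([0.14176661, 0.53119406, 0.23066368]), 'tcp_rot': array([-1.79931292e+02, -9.47262399e-04,  1.65054222e+02]), 'wrist_force': array([-1.02805604, -0.86965982, -0.19477037]), 'torque': array([-0.01181372,  0.00070249, -0.04239545]), 'grasp_force': 0.0, 'opening': 0.08566721177851895}
```

View pics/top0.png

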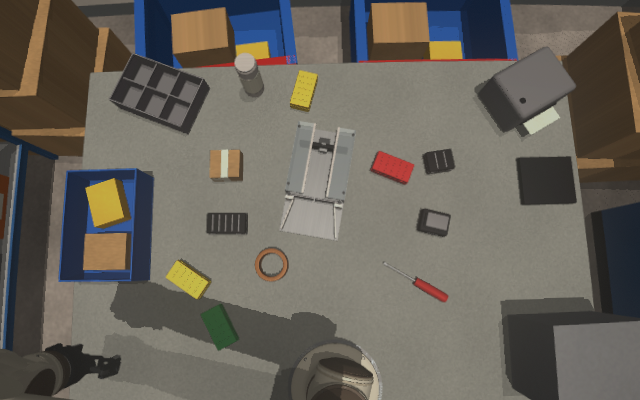

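View pics/scene0.png

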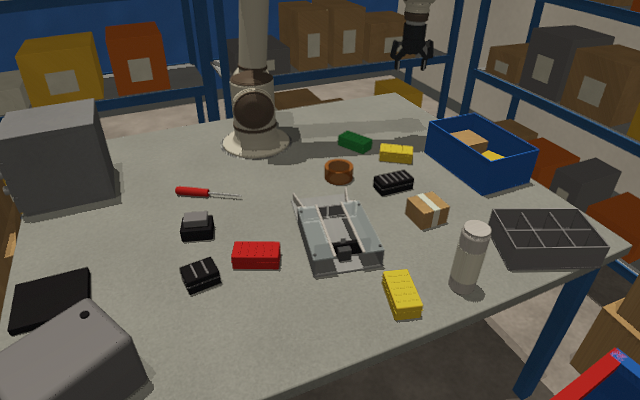

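The top view shows the case at (227,223) and the lane with its mouth at (310,225), running inwards up the picture. The stop is near (322,145). Next I'll enlarge the lane and locate the case.

```bash
cat > h.py <<'E'
import numpy as np, cv2
from workcell import bot
def ray(c,pts):
    f=200/np.tan(np.radians(c["vfov"]/2)); p=np.atleast_2d(np.array(pts,float))
    K=np.array([[f,0,c["cx"]],[0,f,c["cy"]],[0,0,1]])
    n=cv2.undistortPoints(p[:,None],K,np.array([c["k1"],0,0,0,0.]))[:,0]
    T=c["camera_from_world"]; R=T[:3,:3]; o=-R.T@T[:3,3]
    return o,np.c_[n,np.ones(len(n))]@R
def plane(c,pts,z):
    o,d=ray(c,pts); return (o+d*((z-o[2])/d[:,2])[:,None])[:,:2]
def proj(c,P):
    f=200/np.tan(np.radians(c["vfov"]/2)); T=c["camera_from_world"]
    K=np.array([[f,0,c["cx"]],[0,f,c["cy"]],[0,0,1]])
    return cv2.projectPoints(np.atleast_2d(np.array(P,float)),T[:3,:3],T[:3,3],K,np.array([c["k1"],0,0,0,0.]))[0][:,0]
def rect(pts):
    (c,s,a)=cv2.minAreaRect((np.array(pts)*1000).astype(np.float32))
    b=cv2.boxPoints((c,s,a)); e=b[1]-b[0]; g=b[2]-b[1]
    l=e if np.hypot(*e)>np.hypot(*g) else g
    return np.array(c),sorted(s),np.degrees(np.arctan2(l[1],l[0]))%180
E
python3 - <<'E'
from h import *
im=cv2.imread("pics/top0.png"); c=bot.calibration("top")
cv2.imwrite("pics/lane.png",cv2.resize(im[115:245,265:365],None,fx=4.6,fy=4.6,interpolation=cv2.INTER_CUBIC))
m=(im.max(2)<75).astype(np.uint8); m[:, :200]=0;m[:,255:]=0;m[:205]=0;m[245:]=0
m=cv2.morphologyEx(m,cv2.MORPH_CLOSE,np.ones((5,5)))
k=max(cv2.findContours(m,0,2)[0],key=cv2.contourArea)
print(cv2.boundingRect(k),rect(plane(c,k[:,0],0.04)))
E
```

```text
(207, 213, 41, 21) (array([452.51821899, 289.72180176]), [56.23259735107422, 114.37460327148438], np.float32(88.74358))
```

View pics/lane.png

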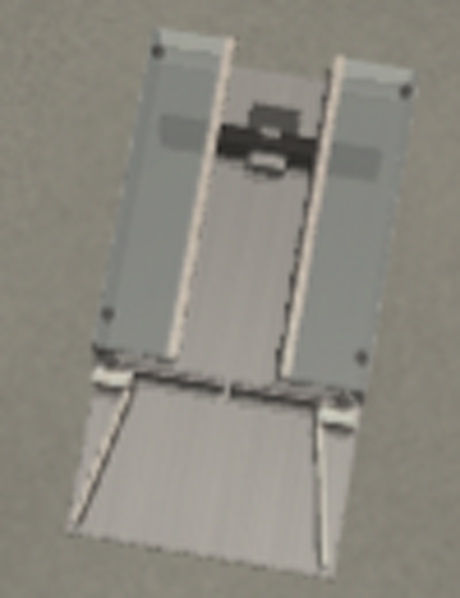

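The crop shows the lane yawed slightly. The front plate corners are at crop (68,532) and (333,578), the slot edges run (175,358)-(233,38) and (285,378)-(335,55), and the gate leaves meet at (227,388).

Run:
```python
from h import *
c=bot.calibration("top")
def P(u,v,z): return plane(c,[[u/4.6+265-.4,v/4.6+115-.4]],z)[0]*1000
fl,fr=P(68,532,.006),P(333,578,.006)
l0,l1,r0,r1=P(179,358,.058),P(235,38,.058),P(284,378,.058),P(332,57,.058)
g=P(227,386,.044)
ang=lambda a:np.degrees(np.arctan2(a[1],a[0]))
print("front",fl,fr,ang(fl-fr)-90,np.linalg.norm(fl-fr))
print("slot",ang(l1-l0),ang(r1-r0),np.linalg.norm(l1-l0),(l0+r0)/2,(l1+r1)/2,ang((l1+r1)-(l0+r0)),np.linalg.norm(l0-r0))
yaw=np.radians(ang((l1+r1)-(l0+r0))); u=np.array([np.cos(yaw),np.sin(yaw)])
print("gate",g,"from front",(fl+fr)/2+100*u, "from slot",(l0+r0)/2-10*u)
s=P(250,140,.045);print("stop approx",s,(s-((fl+fr)/2+100*u))@u)
```

```text
front [431.85225423 146.23244718] [399.41396358 -17.26737261] -11.22173324392945 166.68663345544354
slot -10.790141781092093 -9.950134294979991 204.56079741535055 [523.39243273  41.75838723] [724.25368334   4.99898336] -10.370874616944986 64.31739846662171
gate [514.84065933  44.88643936] from front [513.99941968  46.48062336] from slot [513.55580165  43.55857863]
stop approx [669.17764741  27.16488134] 156.1203009924302
```

```bash
python3 -m crank '[{"gripper":85,"travel":[-45.3,-19.1,0],"twist":[0,0,0]},{"gripper":85,"travel":[-45.3,-19.1,0],"twist":[0,0,0]},{"gripper":85,"travel":[-45.3,-19.1,0],"twist":[0,0,0]},{"gripper":85,"travel":[-45.3,-19.1,0],"twist":[0,0,0]},{"gripper":85,"travel":[-45.3,-19.1,0],"twist":[0,0,0]},{"gripper":85,"travel":[-45.3,-19.1,0],"twist":[0,0,0]},{"gripper":85,"travel":[-45.3,-19.1,0],"twist":[0,0,0]},{"gripper":85,"travel":[-45.3,-19.1,0],"twist":[0,0,0]},{"gripper":85,"travel":[0,0,0],"twist":[0,0,0.166]},{"gripper":85,"travel":[0,0,0],"twist":[0,0,0.166]},{"gripper":85,"travel":[0,0,0],"twist":[0,0,0.166]},{"gripper":85,"travel":[0,0,0],"twist":[0,0,0.166]}]'
python3 -m crank '[{"gripper":85,"travel":[0,0,0],"twist":[0,0,0.166]},{"gripper":85,"travel":[0,0,0],"twist":[0,0,0.166]},{"gripper":85,"travel":[0,0,0],"twist":[0,0,0.166]},{"gripper":85,"travel":[0,0,0],"twist":[0,0,0.166]},{"gripper":85,"travel":[0,0,0],"twist":[0,0,0]},{"gripper":85,"travel":[0,0,0],"twist":[0,0,0]}]'
python3 - <<'E'
from h import *
o=bot.get_obs(); print(o["q"],o["ee_pos"],o["tcp_rot"])
c=bot.calibration("wrist"); im=bot.camera("wrist")[:,:,::-1]; cv2.imwrite("pics/w1.png",im)
print(proj(c,[[.4525,.2897,.04]]))
E
```

```text
time: 1.6
ee_pos: [0.4525, 0.2902, 0.2309]
tcp_rot: [-180.0, -0.0, 126.7]
wrist_force: [-0.1, -1.0, -0.8]
opening: 0.0853
grasp_force: 0.0
time: 2.35
ee_pos: [0.4525, 0.2903, 0.2311]
tcp_rot: [-180.0, 0.0, 89.2]
wrist_force: [0.2, -0.2, -0.2]
opening: 0.0851
grasp_force: 0.0
[3.26789592e+01 3.28127052e+00 8.26030266e+00 9.49991334e+01
 1.45493990e-03 1.23504447e+02] [0.45250236 0.29027535 0.23110234] [-1.79982436e+02  9.88273202e-03  8.91745133e+01]
[[322.1879578  186.44948119]]
```

View pics/w1.png

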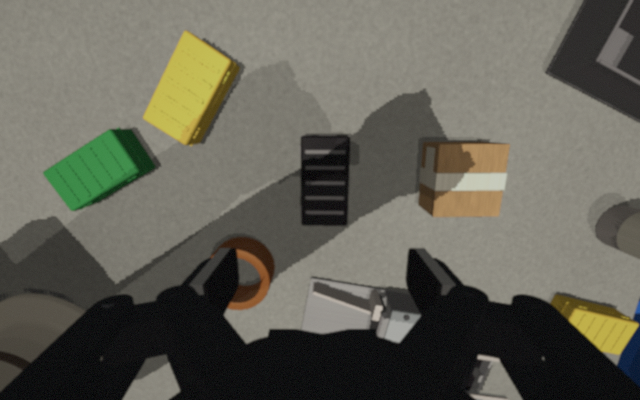

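The wrist view shows the case upright in the picture, spanning (302..349, 135..226). It's clear of everything else, with the fingers on either side of it.

Run:
```python
from h import *
c=bot.calibration("wrist"); im=cv2.imread("pics/w1.png")
T=c["camera_from_world"];print("cam",-T[:3,:3].T@T[:3,3])
print(plane(c,[[302,135],[349,135],[349,226],[302,226]],.04)*1000, plane(c,[[325.5,180.5]],.04)*1000)
```

```text
cam [0.45330885 0.35749488 0.37443901]
[[430.21946184 350.20112001]
 [484.16393828 349.43104907]
 [485.27926408 238.96998575]
 [426.61787671 239.81874137]] [[456.59077421 296.89175725]]
```

```bash
python3 -m crank '[{"gripper":85,"travel":[4,3.5,45],"twist":[0,0,0]},{"gripper":85,"travel":[0,0,45],"twist":[0,0,0]},{"gripper":85,"travel":[0,0,45],"twist":[0,0,0]},{"gripper":85,"travel":[0,0,45],"twist":[0,0,0]},{"gripper":85,"travel":[0,0,25],"twist":[0,0,0]},{"gripper":85,"travel":[0,0,16],"twist":[0,0,0]},{"gripper":85,"travel":[0,0,0],"twist":[0,0,0]},{"gripper":50,"travel":[0,0,0],"twist":[0,0,0]},{"gripper":50,"travel":[0,0,0],"twist":[0,0,0]},{"gripper":50,"travel":[0,0,0],"twist":[0,0,0]},{"gripper":50,"travel":[0,0,0],"twist":[0,0,0]},{"gripper":50,"travel":[0,0,0],"twist":[0,0,0]}]' 40
python3 -m crank '[{"gripper":50,"travel":[0,0,0],"twist":[0,0,0]},{"gripper":50,"travel":[0,0,-20],"twist":[0,0,0]},{"gripper":50,"travel":[0,0,-40],"twist":[0,0,0]},{"gripper":50,"travel":[0,0,-40],"twist":[0,0,0]},{"gripper":50,"travel":[0,0,0],"twist":[0,0,0]},{"gripper":50,"travel":[0,0,0],"twist":[0,0,0]}]'
```

```text
time: 3.9
ee_pos: [0.4569, 0.2947, 0.0118]
tcp_rot: [179.9, -0.1, 89.0]
wrist_force: [-1.2, -0.3, 6.2]
opening: 0.0574
grasp_force: 44.6
time: 4.65
ee_pos: [0.4558, 0.294, 0.1093]
tcp_rot: [-179.9, 0.0, 89.0]
wrist_force: [0.9, -0.4, -3.7]
opening: 0.0573
grasp_force: 44.4
```

```bash
python3 -m crank '[{"gripper":50,"travel":[-45,4.5,-20],"twist":[0,0,0]},{"gripper":50,"travel":[-45,4.5,-20],"twist":[0,0,0]},{"gripper":50,"travel":[-45,4.5,0],"twist":[0,0,0.085]},{"gripper":50,"travel":[-45,4.5,0],"twist":[0,0,0.085]},{"gripper":50,"travel":[-45,4.5,0],"twist":[0,0,0]},{"gripper":50,"travel":[-45,4.5,0],"twist":[0,0,0]},{"gripper":50,"travel":[-45,4.5,0],"twist":[0,0,0]},{"gripper":50,"travel":[-45,4.5,0],"twist":[0,0,0]},{"gripper":50,"travel":[-45,4.5,0],"twist":[0,0,0]},{"gripper":50,"travel":[0,0,0],"twist":[0,0,0]},{"gripper":50,"travel":[0,0,0],"twist":[0,0,0]},{"gripper":50,"travel":[0,0,0],"twist":[0,0,0]}]'
python3 - <<'E'
from h import *
o=bot.get_obs(); print(o["q"],o["ee_pos"],o["tcp_rot"])
c=bot.calibration("wrist"); im=bot.camera("wrist")[:,:,::-1]; cv2.imwrite("pics/w2.png",im)
np.save("w2.npy",c,allow_pickle=True)
E
```

```text
time: 6.15
ee_pos: [0.4469, -0.1105, 0.1497]
tcp_rot: [-179.9, -0.0, 79.3]
wrist_force: [0.6, 0.6, -4.3]
opening: 0.0574
grasp_force: 44.4
[-1.38973065e+01 -8.09407180e+00 -1.17397810e+01  8.64186163e+01
  8.82374501e-03  8.68042990e+01] [ 0.44694725 -0.11054075  0.1496535 ] [-1.79936266e+02 -1.23959445e-02  7.92983827e+01]
```

View pics/w2.png

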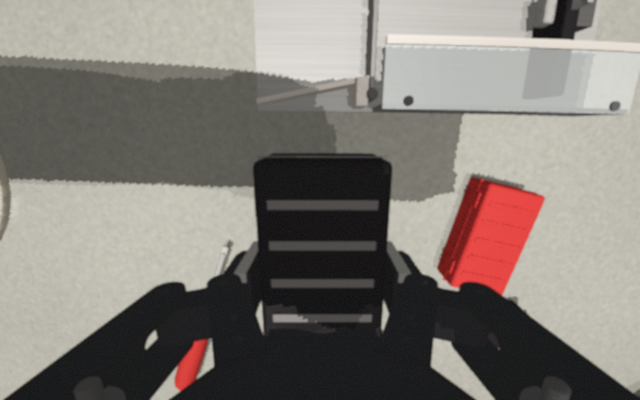

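The wrist view shows the case held square, with the right half of the lane at the top. The front plate corner is at (257,110), the cover's front corner at (385,34), the rear cover edge near (632,40), and the stop's dark plate at about (556..576,15).

Run:
```python
from h import *
c=np.load("w2.npy",allow_pickle=True).item()
a,b=plane(c,[[257,110.5],[374,111]],.006)*1000; s0,s1=plane(c,[[387,34],[636,42]],.058)*1000
f0=plane(c,[[255,5],[257,108]],.006)*1000
ang=lambda v:np.degrees(np.arctan2(v[1],v[0]))
print(a,s0,s1,"yaw plate",ang(b-a),"slot",ang(s1-s0),"front",ang(f0[0]-f0[1])-90)
y=np.radians(-10.7);u=np.array([np.cos(y),np.sin(y)]);n=np.array([-u[1],u[0]])
print("O plate",a+100*u+84*n,"O slot",s0-10*u+32*n)
for q,z in (([556,15],.045),([527,15],.033)): print((plane(c,[q],z)[0]*1000-[513.5,45])@u)
```

```text
[400.28069097 -16.46463688] [519.23908056  13.65071454] [710.04555301 -23.72197568] yaw plate -10.928805588882158 slot -11.082056602819216 front -12.548200372500276
O plate [514.13796632  47.50817649] O slot [515.35428428  46.95099019]
147.4767193442404
131.71760421709374
```

```bash
python3 -m crank '[{"gripper":50,"travel":[41.6,-3.2,0],"twist":[0,0,0.004]},{"gripper":50,"travel":[41.6,-3.2,0],"twist":[0,0,0]},{"gripper":50,"travel":[41.6,-3.2,0],"twist":[0,0,0]},{"gripper":50,"travel":[41.6,-3.2,0],"twist":[0,0,0]},{"gripper":50,"travel":[0,0,0],"twist":[0,0,0]},{"gripper":50,"travel":[0,0,0],"twist":[0,0,0]},{"gripper":50,"travel":[0,0,35],"twist":[0,0,0]},{"gripper":50,"travel":[0,0,25],"twist":[0,0,0]},{"gripper":50,"travel":[0,0,10],"twist":[0,0,0]},{"gripper":50,"travel":[0,0,0],"twist":[0,0,0]},{"gripper":50,"travel":[0,0,0],"twist":[0,0,0]}]'
python3 - <<'E'
from h import *
im=bot.camera("top")[:,:,::-1]
cv2.imwrite("pics/t2.png",cv2.resize(im[115:255,255:375],None,fx=4,fy=4,interpolation=cv2.INTER_CUBIC))
E
```

```text
time: 7.58
ee_pos: [0.4667, 0.0542, 0.0814]
tcp_rot: [179.9, -0.0, 79.0]
wrist_force: [-0.3, 0.4, -2.8]
opening: 0.057
grasp_force: 44.3
```

View pics/t2.png

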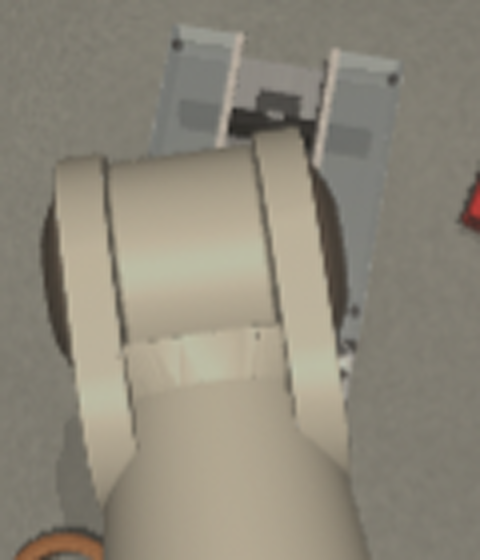

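The arm hides the mouth in this view and the tool pose is as planned, so I'll lower the case.

```bash
python3 -m crank '[{"gripper":50,"travel":[1,-3,20],"twist":[0,0,0]},{"gripper":50,"travel":[0,0,20],"twist":[0,0,0]},{"gripper":50,"travel":[0,0,12],"twist":[0,0,0]},{"gripper":50,"travel":[0,0,4],"twist":[0,0,0]},{"gripper":50,"travel":[0,0,0],"twist":[0,0,0]},{"gripper":50,"travel":[0,0,0],"twist":[0,0,0]}]'
python3 -m crank '[{"gripper":50,"travel":[0,0,2],"twist":[0,0,0]},{"gripper":50,"travel":[0,0,2],"twist":[0,0,0]},{"gripper":50,"travel":[0,0,2],"twist":[0,0,0]},{"gripper":50,"travel":[0,0,0],"twist":[0,0,0]},{"gripper":50,"travel":[0,0,0],"twist":[0,0,0]}]'
```

```text
time: 8.38
ee_pos: [0.4638, 0.056, 0.025]
tcp_rot: [179.9, -0.0, 79.0]
wrist_force: [0.8, 0.3, -3.3]
opening: 0.0574
grasp_force: 44.4
time: 9.0
ee_pos: [0.4634, 0.0559, 0.0183]
tcp_rot: [-180.0, 0.0, 79.0]
wrist_force: [1.4, 0.4, -2.0]
opening: 0.0575
grasp_force: 44.4
```

```bash
python3 -m crank '[{"gripper":50,"travel":[0,0,0.7],"twist":[0,0,0]},{"gripper":50,"travel":[0,0,0],"twist":[0,0,0]},{"gripper":70,"travel":[0,0,0],"twist":[0,0,0]},{"gripper":70,"travel":[0,0,0],"twist":[0,0,0]},{"gripper":70,"travel":[0,0,0],"twist":[0,0,0]},{"gripper":70,"travel":[0,0,0],"twist":[0,0,0]},{"gripper":70,"travel":[0,0,-15],"twist":[0,0,0]},{"gripper":70,"travel":[0,0,-30],"twist":[0,0,0]},{"gripper":70,"travel":[0,0,-40],"twist":[0,0,0]},{"gripper":70,"travel":[0,0,-50],"twist":[0,0,0]},{"gripper":24,"travel":[-30,-50,0],"twist":[0,0,0]},{"gripper":24,"travel":[-30,-50,0],"twist":[0,0,0]}]'
python3 -m crank '[{"gripper":24,"travel":[0,0,0],"twist":[0,0,0]},{"gripper":24,"travel":[0,0,0],"twist":[0,0,0]}]'
python3 - <<'E'
from h import *
o=bot.get_obs(); print(o["q"],o["ee_pos"],o["tcp_rot"])
c=bot.calibration("wrist"); im=bot.camera("wrist")[:,:,::-1]; cv2.imwrite("pics/w3.png",im)
np.save("w3.npy",c,allow_pickle=True)
E
```

```text
time: 10.5
ee_pos: [0.3529, 0.0158, 0.154]
tcp_rot: [179.9, -0.0, 79.0]
wrist_force: [-0.4, -0.3, 1.2]
opening: 0.0345
grasp_force: 0.0
time: 10.75
ee_pos: [0.3543, 0.0161, 0.1537]
tcp_rot: [179.9, -0.0, 79.0]
wrist_force: [1.1, 0.1, 0.2]
opening: 0.0239
grasp_force: 0.0
[ 2.60220822e+00 -2.31488346e+01 -2.30839266e+01  8.99268255e+01
  1.61009341e-03  1.03622227e+02] [0.3542772  0.01610933 0.15366534] [ 1.79866181e+02 -3.40858417e-02  7.89800234e+01]
```

View pics/w3.png

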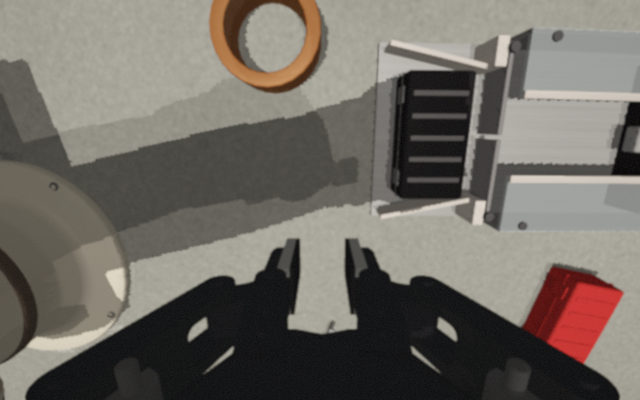

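The wrist view shows the case lying flat in the mouth between (397,70) and (475,198), before the shut leaves, whose line runs (510,55)-(494,212). I'll work out the pose of the case and the lane from this.

Run:
```python
from h import *
c=np.load("w3.npy",allow_pickle=True).item()
P=lambda p,z:plane(c,p,z)*1000
ang=lambda v:np.degrees(np.arctan2(v[1],v[0]))
top=P([[475,72],[462,198]],.046); print("front edge",top,ang(top[0]-top[1])-90,np.linalg.norm(top[0]-top[1]))
rib=P([[413,92.5],[405,181]],.046);rr=P([[467,93],[460,180]],.046);print("ribs",ang(rib[0]-rib[1])-90,ang(rr[0]-rr[1])-90)
pl=P([[378,42],[371,214]],.006);print("plate front",pl,ang(pl[0]-pl[1])-90,np.linalg.norm(pl[0]-pl[1]))
sl=P([[525,98],[620,102]],.058);sr=P([[511,179],[635,180]],.058)
print("slot",sl,sr,ang(sl[1]-sl[0]),ang(sr[1]-sr[0]))
y=np.radians(-11);u=np.array([np.cos(y),np.sin(y)]);n=np.array([-u[1],u[0]])
print("O plate",pl.mean(0)+100*u,"mid slot lateral vs O(514.2,46)",[(p-[514.2,46])@n for p in (sl[0],sr[0])])
print("case front mid lane",[(top.mean(0)-[514.2,46])@k for k in (u,n)])
print("leaf joint",[(P([[486,136]],.044)[0]-[514.2,46])@k for k in (u,n)])
```

```text
front edge [[499.66332245 102.70647128]
 [481.51231307  -2.86338437]] -9.755688236289501 107.11887584613135
ribs -11.948055248625735 -8.639629429441655
plate front [[433.00235672 148.60667918]
 [401.79056083 -15.36556219]] -10.777212666709602 166.91636271831473
slot [[532.54749101  74.91375108]
 [612.52452055  57.77235238]] [[519.40834543  10.00278465]
 [631.36818932 -12.13791303]] -12.09712958648476 -11.18623627772464
O plate [515.55917712  47.53965895] mid slot lateral vs O(514.2,46) [np.float64(31.88339035802533), np.float64(-34.34204595515578)]
case front mid lane [np.float64(-23.926625713891603), np.float64(-0.6559231163700198)]
leaf joint [np.float64(-7.420703104873195), np.float64(1.3389938719356562)]
```

```bash
python3 -m crank '[{"gripper":20,"travel":[0,0,0],"twist":[0,0,-0.157]},{"gripper":20,"travel":[0,0,0],"twist":[0,0,-0.157]},{"gripper":20,"travel":[0,0,0],"twist":[0,0,-0.157]},{"gripper":20,"travel":[0,0,0],"twist":[0,0,-0.157]},{"gripper":20,"travel":[0,0,0],"twist":[0,0,-0.157]},{"gripper":20,"travel":[0,0,0],"twist":[0,0,-0.157]},{"gripper":20,"travel":[0,0,0],"twist":[0,0,-0.157]},{"gripper":20,"travel":[0,0,0],"twist":[0,0,-0.157]},{"gripper":20,"travel":[0,0,0],"twist":[0,0,-0.157]},{"gripper":20,"travel":[0,0,0],"twist":[0,0,-0.157]},{"gripper":20,"travel":[-19,30,0],"twist":[0,0,0]},{"gripper":20,"travel":[-19,30,0],"twist":[0,0,0]}]' 20
python3 -m crank '[{"gripper":20,"travel":[0,0,30],"twist":[0,0,0]},{"gripper":20,"travel":[0,0,40],"twist":[0,0,0]},{"gripper":20,"travel":[0,0,40],"twist":[0,0,0]},{"gripper":20,"travel":[0,0,21],"twist":[0,0,0]},{"gripper":20,"travel":[0,0,0],"twist":[0,0,0]},{"gripper":20,"travel":[0,0,0],"twist":[0,0,0]},{"gripper":20,"travel":[0,0,0],"twist":[0,0,0]}]'
```

```text
time: 12.3
ee_pos: [0.404, 0.0688, 0.1524]
tcp_rot: [-180.0, -0.0, 168.9]
wrist_force: [0.4, -1.6, 0.2]
opening: 0.0199
grasp_force: 0.0
time: 13.18
ee_pos: [0.4034, 0.0679, 0.0227]
tcp_rot: [180.0, 0.1, 169.0]
wrist_force: [-0.3, 0.6, 0.1]
opening: 0.0199
grasp_force: 0.0
```

```bash
python3 -m crank '[{"gripper":20,"travel":[-3,0,0],"twist":[0,0,0]},{"gripper":20,"travel":[-3,0,0],"twist":[0,0,0]},{"gripper":20,"travel":[-3,0,0],"twist":[0,0,0]},{"gripper":20,"travel":[-2,0,0],"twist":[0,0,0]},{"gripper":20,"travel":[-2,0,0],"twist":[0,0,0]},{"gripper":20,"travel":[-2,0,0],"twist":[0,0,0]},{"gripper":20,"travel":[-2,0,0],"twist":[0,0,0]},{"gripper":20,"travel":[-2,0,0],"twist":[0,0,0]}]'
python3 -m crank '[{"gripper":20,"travel":[-2,0,0],"twist":[0,0,0]},{"gripper":20,"travel":[-2,0,0],"twist":[0,0,0]},{"gripper":20,"travel":[-2,0,0],"twist":[0,0,0]},{"gripper":20,"travel":[-2,0,0],"twist":[0,0,0]},{"gripper":20,"travel":[-2,0,0],"twist":[0,0,0]}]'
python3 -m crank '[{"gripper":20,"travel":[-2,0,0],"twist":[0,0,0]},{"gripper":20,"travel":[-2,0,0],"twist":[0,0,0]},{"gripper":20,"travel":[-2,0,0],"twist":[0,0,0]},{"gripper":20,"travel":[-2,0,0],"twist":[0,0,0]},{"gripper":20,"travel":[-2,0,0],"twist":[0,0,0]}]'
```

```text
time: 14.18
ee_pos: [0.4213, 0.0641, 0.0216]
tcp_rot: [-180.0, 0.0, 169.0]
wrist_force: [0.8, 0.1, -0.2]
opening: 0.0198
grasp_force: 0.0
time: 14.8
ee_pos: [0.4311, 0.0622, 0.0216]
tcp_rot: [-180.0, -0.0, 169.0]
wrist_force: [-1.8, 1.1, 0.0]
opening: 0.0201
grasp_force: 0.7
time: 15.42
ee_pos: [0.441, 0.0602, 0.0215]
tcp_rot: [-180.0, -0.0, 169.0]
wrist_force: [-1.4, 1.9, -0.3]
opening: 0.02
grasp_force: 0.6
```

```bash
for i in 1; do :; done; python3 -m crank '[{"gripper":20,"travel":[-2,0,0],"twist":[0,0,0]},{"gripper":20,"travel":[-2,0,0],"twist":[0,0,0]},{"gripper":20,"travel":[-2,0,0],"twist":[0,0,0]},{"gripper":20,"travel":[-2,0,0],"twist":[0,0,0]}]'
python3 -m crank '[{"gripper":20,"travel":[-2,0,0],"twist":[0,0,0]},{"gripper":20,"travel":[-2,0,0],"twist":[0,0,0]},{"gripper":20,"travel":[-2,0,0],"twist":[0,0,0]},{"gripper":20,"travel":[-2,0,0],"twist":[0,0,0]}]'
python3 -m crank '[{"gripper":20,"travel":[-2,0,0],"twist":[0,0,0]},{"gripper":20,"travel":[-2,0,0],"twist":[0,0,0]},{"gripper":20,"travel":[-2,0,0],"twist":[0,0,0]},{"gripper":20,"travel":[-2,0,0],"twist":[0,0,0]}]'
```

```text
time: 15.92
ee_pos: [0.4488, 0.0587, 0.0215]
tcp_rot: [-180.0, -0.0, 169.0]
wrist_force: [-1.7, 0.2, -0.4]
opening: 0.02
grasp_force: 0.6
time: 16.42
ee_pos: [0.4559, 0.0573, 0.0215]
tcp_rot: [-180.0, -0.1, 169.0]
wrist_force: [-6.7, 1.6, 3.0]
opening: 0.0197
grasp_force: 3.2
time: 16.92
ee_pos: [0.4638, 0.0558, 0.0216]
tcp_rot: [180.0, -0.1, 169.0]
wrist_force: [-6.3, 1.8, 2.7]
opening: 0.0201
grasp_force: 3.2
```

```bash
python3 -m crank '[{"gripper":20,"travel":[-2.5,0,0],"twist":[0,0,0]},{"gripper":20,"travel":[-2.5,0,0],"twist":[0,0,0]},{"gripper":20,"travel":[-2.5,0,0],"twist":[0,0,0]},{"gripper":20,"travel":[-2.5,0,0],"twist":[0,0,0]},{"gripper":20,"travel":[-2.5,0,0],"twist":[0,0,0]},{"gripper":20,"travel":[-2.5,0,0],"twist":[0,0,0]},{"gripper":20,"travel":[-2.5,0,0],"twist":[0,0,0]},{"gripper":20,"travel":[-2.5,0,0],"twist":[0,0,0]}]'
python3 -m crank '[{"gripper":20,"travel":[-2.5,0,0],"twist":[0,0,0]},{"gripper":20,"travel":[-2.5,0,0],"twist":[0,0,0]},{"gripper":20,"travel":[-2.5,0,0],"twist":[0,0,0]},{"gripper":20,"travel":[-2.5,0,0],"twist":[0,0,0]},{"gripper":20,"travel":[-2.5,0,0],"twist":[0,0,0]},{"gripper":20,"travel":[-2.5,0,0],"twist":[0,0,0]},{"gripper":20,"travel":[-2.5,0,0],"twist":[0,0,0]},{"gripper":20,"travel":[-2.5,0,0],"twist":[0,0,0]}]'
python3 - <<'E'
from h import *
im=bot.camera("scene")[:,:,::-1]
cv2.imwrite("pics/s3.png",cv2.resize(im[170:290,260:420],None,fx=4.5,fy=4.5,interpolation=cv2.INTER_CUBIC))
E
```

```text
time: 17.92
ee_pos: [0.4842, 0.0518, 0.0216]
tcp_rot: [-180.0, -0.0, 169.0]
wrist_force: [-3.1, -0.0, 0.9]
opening: 0.0199
grasp_force: 1.9
time: 18.92
ee_pos: [0.5038, 0.048, 0.0216]
tcp_rot: [-180.0, 0.0, 169.0]
wrist_force: [-2.8, 0.4, -0.3]
opening: 0.0198
grasp_force: 1.2
```

View pics/s3.png

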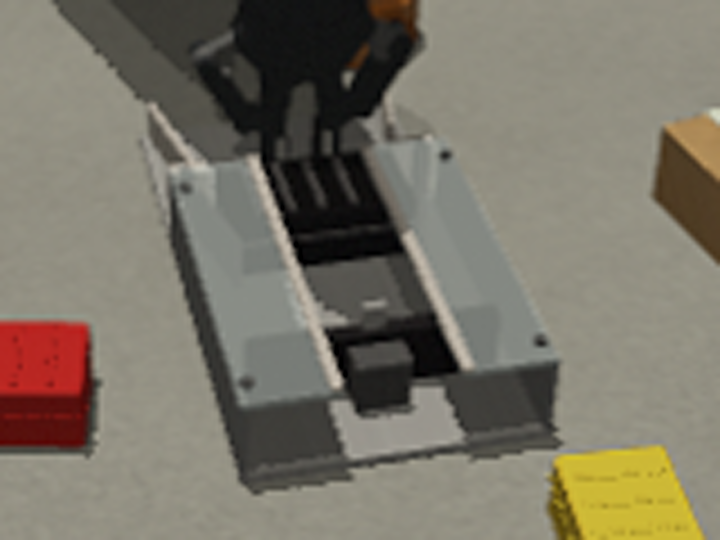

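The scene view shows the case halfway through the leaves, square, with both fingers behind it and the stop ahead. The finger links get wider higher up, so I'll back off slightly, raise the tool to about z 35 mm and narrow the opening. That leaves ample room in the slot.

```bash
python3 -m crank '[{"gripper":20,"travel":[4,0,0],"twist":[0,0,0]},{"gripper":12,"travel":[0,0,-6],"twist":[0,0,0]},{"gripper":12,"travel":[0,0,-6.5],"twist":[0,0,0]},{"gripper":12,"travel":[-2,0,0],"twist":[0,0,0]},{"gripper":12,"travel":[-2.5,0,0],"twist":[0,0,0]},{"gripper":12,"travel":[-2.5,0,0],"twist":[0,0,0]},{"gripper":12,"travel":[-2.5,0,0],"twist":[0,0,0]},{"gripper":12,"travel":[-2.5,0,0],"twist":[0,0,0]}]'
python3 -m crank '[{"gripper":12,"travel":[-2.5,0,0],"twist":[0,0,0]},{"gripper":12,"travel":[-2.5,0,0],"twist":[0,0,0]},{"gripper":12,"travel":[-2.5,0,0],"twist":[0,0,0]},{"gripper":12,"travel":[-2.5,0,0],"twist":[0,0,0]},{"gripper":12,"travel":[-2.5,0,0],"twist":[0,0,0]},{"gripper":12,"travel":[-2.5,0,0],"twist":[0,0,0]}]'
```

```text
time: 19.98
ee_pos: [0.5115, 0.0464, 0.0339]
tcp_rot: [-180.0, -0.0, 169.0]
wrist_force: [-1.9, 0.3, 0.3]
opening: 0.0119
grasp_force: 1.2
time: 20.72
ee_pos: [0.5264, 0.0436, 0.0341]
tcp_rot: [180.0, 0.0, 169.0]
wrist_force: [-1.5, -0.1, -0.8]
opening: 0.0118
grasp_force: 0.8
```

```bash
python3 -m crank '[{"gripper":12,"travel":[-2.5,0,0],"twist":[0,0,0]},{"gripper":12,"travel":[-2.5,0,0],"twist":[0,0,0]},{"gripper":12,"travel":[-2.5,0,0],"twist":[0,0,0]},{"gripper":12,"travel":[-2.5,0,0],"twist":[0,0,0]}]'
```

```text
time: 21.22
ee_pos: [0.5362, 0.0416, 0.0341]
tcp_rot: [-180.0, -0.0, 169.0]
wrist_force: [-1.7, 0.3, -1.2]
opening: 0.0124
grasp_force: 0.8
```

```bash
python3 -m crank '[{"gripper":12,"travel":[-2.5,0,0],"twist":[0,0,0]},{"gripper":12,"travel":[-2.5,0,0],"twist":[0,0,0]},{"gripper":12,"travel":[-2.5,0,0],"twist":[0,0,0]},{"gripper":12,"travel":[-2.5,0,0],"twist":[0,0,0]},{"gripper":12,"travel":[-2.5,0,0],"twist":[0,0,0]},{"gripper":12,"travel":[-2.5,0,0],"twist":[0,0,0]},{"gripper":12,"travel":[-2.5,0,0],"twist":[0,0,0]},{"gripper":12,"travel":[-2.5,0,0],"twist":[0,0,0]}]'
python3 -m crank '[{"gripper":12,"travel":[-2,0,0],"twist":[0,0,0]},{"gripper":12,"travel":[-2,0,0],"twist":[0,0,0]},{"gripper":12,"travel":[-2,0,0],"twist":[0,0,0]},{"gripper":12,"travel":[-2,0,0],"twist":[0,0,0]},{"gripper":12,"travel":[-2,0,0],"twist":[0,0,0]},{"gripper":12,"travel":[-2,0,0],"twist":[0,0,0]},{"gripper":12,"travel":[-1,0,0],"twist":[0,0,0]},{"gripper":12,"travel":[-1,0,0],"twist":[0,0,0]},{"gripper":12,"travel":[-1,0,0],"twist":[0,0,0]}]'
python3 - <<'E'
from h import *
im=bot.camera("scene")[:,:,::-1]
cv2.imwrite("pics/s4.png",cv2.resize(im[170:290,260:420],None,fx=4.5,fy=4.5,interpolation=cv2.INTER_CUBIC))
E
```

```text
time: 22.22
ee_pos: [0.5558, 0.0378, 0.0341]
tcp_rot: [-180.0, -0.0, 169.0]
wrist_force: [-1.9, 0.2, -1.1]
opening: 0.0116
grasp_force: 0.8
time: 23.35
ee_pos: [0.5704, 0.035, 0.0341]
tcp_rot: [-180.0, -0.0, 169.0]
wrist_force: [-1.7, 1.4, -1.2]
opening: 0.012
grasp_force: 0.8
```

View pics/s4.png

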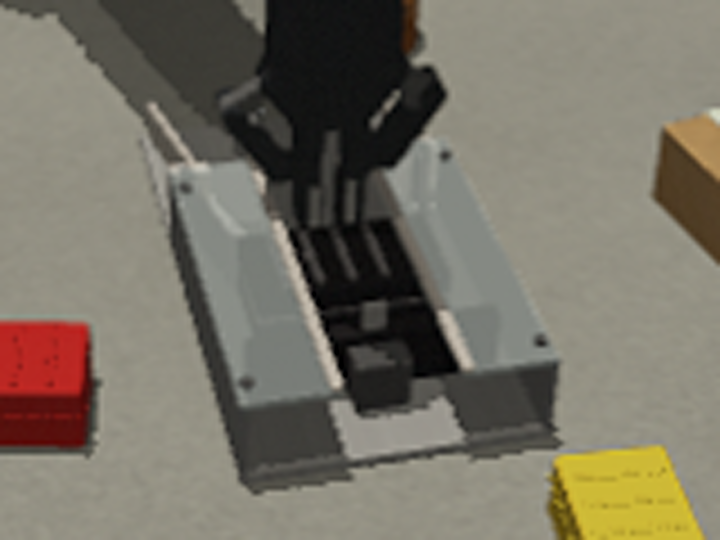

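The case is square between the leaves, with about 25 mm left to the stop. I'll creep from here.

```bash
python3 -m crank '[{"gripper":12,"travel":[-1,0,0],"twist":[0,0,0]},{"gripper":12,"travel":[-1,0,0],"twist":[0,0,0]},{"gripper":12,"travel":[-1,0,0],"twist":[0,0,0]},{"gripper":12,"travel":[-1,0,0],"twist":[0,0,0]},{"gripper":12,"travel":[-1,0,0],"twist":[0,0,0]},{"gripper":12,"travel":[-1,0,0],"twist":[0,0,0]},{"gripper":12,"travel":[-1,0,0],"twist":[0,0,0]},{"gripper":12,"travel":[-1,0,0],"twist":[0,0,0]}]'
python3 -m crank '[{"gripper":12,"travel":[-1,0,0],"twist":[0,0,0]},{"gripper":12,"travel":[-1,0,0],"twist":[0,0,0]},{"gripper":12,"travel":[-1,0,0],"twist":[0,0,0]},{"gripper":12,"travel":[-1,0,0],"twist":[0,0,0]}]'
python3 -m crank '[{"gripper":12,"travel":[-1,0,0],"twist":[0,0,0]},{"gripper":12,"travel":[-1,0,0],"twist":[0,0,0]},{"gripper":12,"travel":[-1,0,0],"twist":[0,0,0]}]'
```

```text
time: 24.4
ee_pos: [0.5783, 0.0334, 0.0341]
tcp_rot: [180.0, 0.0, 169.0]
wrist_force: [-0.6, -0.2, -0.8]
opening: 0.0117
grasp_force: 0.6
time: 24.9
ee_pos: [0.5822, 0.0326, 0.0341]
tcp_rot: [-180.0, -0.0, 169.0]
wrist_force: [-1.2, 0.4, 0.7]
opening: 0.0119
grasp_force: 0.7
time: 25.28
ee_pos: [0.5852, 0.0321, 0.0341]
tcp_rot: [180.0, 0.0, 169.0]
wrist_force: [-1.6, 0.4, -0.3]
opening: 0.012
grasp_force: 0.8
```

```bash
python3 -m crank '[{"gripper":12,"travel":[-0.8,0,0],"twist":[0,0,0]},{"gripper":12,"travel":[-0.8,0,0],"twist":[0,0,0]},{"gripper":12,"travel":[-0.8,0,0],"twist":[0,0,0]}]'
```

```text
time: 25.65
ee_pos: [0.5875, 0.0316, 0.0341]
tcp_rot: [-180.0, 0.0, 169.0]
wrist_force: [-2.0, -0.1, 1.3]
opening: 0.0124
grasp_force: 0.8
```

```bash
python3 -m crank '[{"gripper":12,"travel":[-0.8,0,0],"twist":[0,0,0]},{"gripper":12,"travel":[-0.8,0,0],"twist":[0,0,0]},{"gripper":12,"travel":[-0.8,0,0],"twist":[0,0,0]}]'
```

```text
time: 26.02
ee_pos: [0.5899, 0.0311, 0.0341]
tcp_rot: [180.0, 0.0, 169.0]
wrist_force: [-2.0, -0.3, 1.6]
opening: 0.0117
grasp_force: 0.9
```

```bash
python3 -m crank '[{"gripper":12,"travel":[-0.7,0,0],"twist":[0,0,0]},{"gripper":12,"travel":[-0.7,0,0],"twist":[0,0,0]},{"gripper":12,"travel":[-0.7,0,0],"twist":[0,0,0]}]'
```

```text
time: 26.4
ee_pos: [0.5919, 0.0308, 0.0341]
tcp_rot: [180.0, -0.0, 169.0]
wrist_force: [-1.0, 1.0, 1.0]
opening: 0.0118
grasp_force: 0.9
```

```bash
python3 -m crank '[{"gripper":12,"travel":[-0.7,0,0],"twist":[0,0,0]},{"gripper":12,"travel":[-0.7,0,0],"twist":[0,0,0]}]'
```

```text
time: 26.65
ee_pos: [0.5933, 0.0305, 0.0341]
tcp_rot: [180.0, -0.0, 169.0]
wrist_force: [-2.5, 0.4, 1.9]
opening: 0.0122
grasp_force: 1.0
```

```bash
python3 -m crank '[{"gripper":12,"travel":[-0.7,0,0],"twist":[0,0,0]},{"gripper":12,"travel":[-0.7,0,0],"twist":[0,0,0]}]'
```

```text
time: 26.9
ee_pos: [0.5946, 0.0302, 0.0341]
tcp_rot: [-180.0, -0.0, 169.0]
wrist_force: [-1.8, -0.3, 1.7]
opening: 0.0123
grasp_force: 1.0
```

```bash
python3 -m crank '[{"gripper":12,"travel":[-0.7,0,0],"twist":[0,0,0]},{"gripper":12,"travel":[-0.7,0,0],"twist":[0,0,0]}]'
```

```text
time: 27.15
ee_pos: [0.596, 0.03, 0.0341]
tcp_rot: [180.0, 0.0, 169.0]
wrist_force: [-2.2, 0.2, 1.2]
opening: 0.0117
grasp_force: 1.0
```

```bash
python3 -m crank '[{"gripper":12,"travel":[-0.7,0,0],"twist":[0,0,0]},{"gripper":12,"travel":[-0.7,0,0],"twist":[0,0,0]}]'
```

```text
time: 27.4
ee_pos: [0.5974, 0.0297, 0.0341]
tcp_rot: [-180.0, 0.0, 169.0]
wrist_force: [-2.2, -0.3, 1.2]
opening: 0.0121
grasp_force: 1.0
```

```bash
python3 -m crank '[{"gripper":12,"travel":[-0.7,0,0],"twist":[0,0,0]},{"gripper":12,"travel":[-0.7,0,0],"twist":[0,0,0]}]'
```

```text
time: 27.65
ee_pos: [0.5978, 0.0297, 0.034]
tcp_rot: [180.0, -0.1, 169.0]
wrist_force: [-10.1, 2.3, 6.0]
opening: 0.0115
grasp_force: 4.9
```

```bash
python3 -m crank '[{"gripper":12,"travel":[-0.6,0,0],"twist":[0,0,0]},{"gripper":12,"travel":[-0.6,0,0],"twist":[0,0,0]}]'
```

```text
time: 27.9
ee_pos: [0.5978, 0.0297, 0.034]
tcp_rot: [180.0, -0.2, 169.0]
wrist_force: [-14.6, 3.7, 9.1]
opening: 0.0118
grasp_force: 7.9
```

The stop is felt: progress halted at about 15 N. I'll ease off and lift out.

```bash
python3 -m crank '[{"gripper":12,"travel":[2,0,0],"twist":[0,0,0]},{"gripper":12,"travel":[2,0,0],"twist":[0,0,0]},{"gripper":12,"travel":[2,0,0],"twist":[0,0,0]},{"gripper":12,"travel":[0,0,-8],"twist":[0,0,0]},{"gripper":12,"travel":[0,0,-15],"twist":[0,0,0]},{"gripper":12,"travel":[0,0,-30],"twist":[0,0,0]},{"gripper":12,"travel":[0,0,-45],"twist":[0,0,0]},{"gripper":12,"travel":[0,0,-50],"twist":[0,0,0]},{"gripper":12,"travel":[50,0,-30],"twist":[0,0,0]},{"gripper":12,"travel":[60,0,0],"twist":[0,0,0]},{"gripper":12,"travel":[60,0,0],"twist":[0,0,0]},{"gripper":12,"travel":[60,0,0],"twist":[0,0,0]}]'
python3 -m crank '[{"gripper":12,"travel":[40,0,0],"twist":[0,0,0]},{"gripper":12,"travel":[0,0,0],"twist":[0,0,0]},{"gripper":12,"travel":[0,0,0],"twist":[0,0,0]},{"gripper":12,"travel":[0,0,0],"twist":[0,0,0]}]'
python3 - <<'E'
from h import *
s=bot.camera("scene")[170:290,260:420,::-1]; t=bot.camera("top")[115:245,265:365,::-1]
s=cv2.resize(s,(440,330),interpolation=cv2.INTER_CUBIC); t=cv2.resize(t,None,fx=3.4,fy=3.4,interpolation=cv2.INTER_CUBIC)
o=np.zeros((442,780,3),np.uint8); o[:330,:440]=s; o[:t.shape[0],440:440+t.shape[1]]=t
cv2.imwrite("pics/end.png",o)
E
```

```text
time: 29.4
ee_pos: [0.3666, 0.0745, 0.2133]
tcp_rot: [180.0, 0.1, 168.9]
wrist_force: [-0.6, 0.4, 1.2]
opening: 0.0116
grasp_force: 0.0
time: 29.9
ee_pos: [0.3297, 0.082, 0.2122]
tcp_rot: [-180.0, -0.0, 168.9]
wrist_force: [0.1, 0.1, 0.6]
opening: 0.0116
grasp_force: 0.0
```

View pics/end.png

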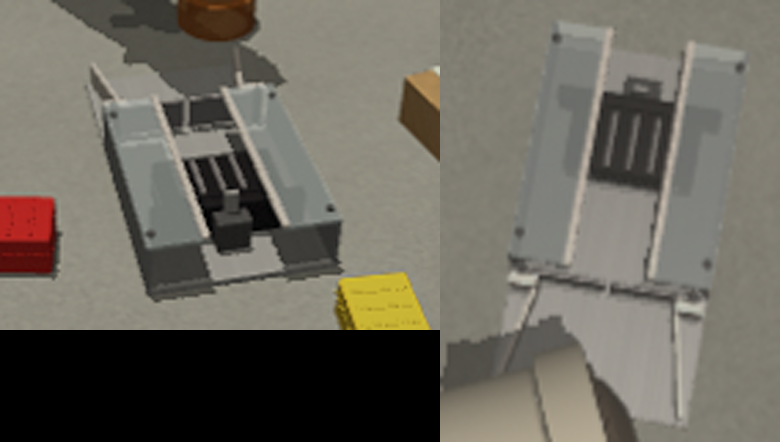

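The leaves are shut, and the case sits square against the stop with the feeler covered. Nothing else has moved.

```bash
python3 -c "
from workcell import bot
print(bot.job_done())"
```

```text
the job is handed in; nothing more can be done
None
```

The job is handed in: the bit case is home and square against the end stop, which I felt at about 15 N sideways (17–18 N in all at the wrist). The flaps are shut behind it, nothing else was touched, and it took about 30 s of robot time; the feeler could only be judged from the pictures.

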